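# Unlock the collet pot and lift off its odd-handed cap

## Robot

A 6-joint arm with a two-finger parallel gripper is mounted at the origin on the work surface. World frame = base frame: x ahead of the robot, y to its left, z up, the work surface at z = 0. Lengths are in m, angles in rad, forces in N, time in s.
With the tool pointing down it reaches from about 0.35 to 0.875 m from the base axis. Payload 4.2 kg.
Tool frame: the origin (TCP) lies between the finger pads; the fingertips stand 19 mm ahead of it and the grasp point (between the pads) is the TCP; z points along the fingers, y is the line along which they close (so a half turn about z gives the same grasp; the last joint's range is limited). The gripper opens to 87 mm and grips with 3 to 60 N. Pads are 19 mm wide; open, the fingers measure 117 mm over their backs; the gripper's body (75 mm by 190 mm) begins 51 mm behind the grasp point.
Start: joints at [1.369, 0.385, 0.008, 0, -1.194, -0.259], TCP at [0.278, 0.56, 0.242] pointing down, gripper open.
Joint ranges: [-3.14, 3.14], [-1.21, 2.06], [-1.07, 1.41], [-3.16, 2.05], [-2.99, -0.16], [-3.1, 3.1]. Speed limits (rad/s): [2.79, 2.79, 3.14, 3.14, 3.14, 3.14].

## Interface

Orientations are given as a unit quaternion [w, x, y, z].
In Python, from rig import monitor, cams, env gives the robot as it stands.
- The arm moves only by the tool move_arm, never from a script. Its argument "rows" is a list that holds one entry, the list of rows, each a list of 5 numbers: the finger opening in mm, from 0 to 87, then the shift along the tool's x, y, z in mm, then the turn about the tool's z in degrees. In form: [[[hand, tx, ty, tz, yaw], ...]]. A call has exactly 10 rows; each row shifts and turns the commanded pose from where the row before left it, along the tool's axes as they then stand; what a row does not reach is not made up. A row lasts 1/8 s, in which the tool goes at most 62.5 mm and 10.7 degrees, less where a joint would pass 70% of its speed; a pose out of reach is approached as far as the arm can. A call is refused whole if a number of a shift passes 62.5 or a number of a turn 10.7, either way. A call with a gripper value outside its range is refused whole. The fingers move at their own pace and stop on an object; "force" is the grip in N (left out, the last holds). Time passes only in rows, so rows that do not move let the fingers close, or fill a call up. It gives the time, the measured TCP pose, the force, the opening and the grip force at its end, in the units of the state.
- monitor.get_state(): the state, without advancing time (a new reading comes with each control period).
- cams.snapshot(name): name is "scene" or "top" or "wrist"; returns (picture, depth): 384x512x3 uint8, red, green, blue; 384x512 float32, m along the optical axis (not along the pixel's ray), 0 where there is no reading.
- cams.camera_model(name): a dict with "fx", "fy", "cx", "cy" (pixels), "k1" (the pictures are not rectified: a ray, as slopes to the right and down, at radius r is drawn at 1 + k1 r^2 times it, then the intrinsics apply), "T" (4x4, takes a point from camera to world coordinates). Camera axes: x right, y down, z forward; pixel columns grow to the right and rows downward; lengths in m; the calibration is good to about 2 mm. A picture is of the moment at which its call begins: read the wrist's pose just before it. camera_model takes no time and is no camera call; for the wrist camera it gives the pose at the moment of the call.
- env.hand_in(): hands the job in; it is judged then, once.
The state is a dict: "t": time; "joint_positions": joint angles; "dq": joint speeds; "joint_efforts": joint torques, N m; "ee_pos": TCP position; "orientation": TCP orientation; "force": force on the tool from outside, world axes, zero at the start; "torque": the same for the moment, N m; "opening": finger opening in m; "grip_force": force on a finger pad.
Only numpy, scipy, OpenCV 4.12 (cv2) and the standard library are available. Lean on these libraries where they do the work, as an engineer would, in place of code of your own. Each camera call takes 0.05 s, during which the arm holds its last target. There are 200 camera calls.

## Task

The rose-gold cap of the small pencil-assembly pot is locked by a sprung plunger with a red head: take the mallet by its handle, knock the plunger fully down with it (never press the plunger or the pot with the fingers or arm), and stand the mallet back on the table on its head as it was. Then take the cap by its bar, try it gently both ways to find whether its quarter-turn thread is left- or right-handed, unscrew it and lift it straight off. Finish while still holding the cap level and still in the air, about 10 cm above where it sat, with the plunger still down, the mallet standing, and the loose pencil parts and bowl left where they were.

Things in the scene. Friction and masses are not known exactly. Their poses are not given: they have to be found in the camera images.
- pot: The pot, fixed to the table: grey base plate 100 x 150 x 14 mm, on it a round dark seat 68 mm across whose top is 30 mm above the table. Origin at table height on the axis of seat and cap; z up; the plunger stands 60 mm from this axis towards the pot's -y. A 28 mm post, hidden in the cap, stands up to 54 mm and carries two lugs that hold the cap down.
- plunger (a joint): How far the plunger is driven down, m: about 0 up (locked), 0.014 fully home. A spring and a stiff friction guide resist with about 8 to 11 N; it stays where it is left. While it is up, its side key sits in the fork of the cap and stops it turning either way beyond 0.1 rad; more than 0.008 down frees the cap.
- plunger_top (a point): Centre of the top of the plunger's red head (18 mm across, on a 10 mm stem); 72 mm above the table when up, 58 mm when fully home. It moves with the plunger.
- cap: Rose-gold cap, 140 g, loose, seated on the pot; at the start its axes agree with the pot's. Origin: centre of its lower rim (30 mm above the table when seated), z up. Skirt 64 mm across, 30 mm high; on top an upright bar 18 mm thick (along x), 42 mm long (along y), its top 58 mm above the origin. Fork on the skirt to 50 mm from the axis along -y, 4 to 10 mm above the origin.
- cap_grip (a point): Centre of the cap's bar, 46 mm above the cap's origin: grip it here across its 18 mm. Thread hand hidden, different from start to start: the wrong way the cap stops hard within 0.2 rad; the right way it turns easily, without rising, and once turned 0.9 to 1.8 rad (aim for 1.2) from its start it lifts straight off freely.
- mallet: Small mallet, 280 g, loose, standing stably on its head, handle level. Origin: centre of the head's underside, z up. Head: upright steel cylinder 36 mm across, 46 mm high, blue bands, flat striking ends. Handle: wood, 16 x 16 mm, along the mallet's -x out to 141 mm from the origin, its centre line 28 mm above the origin. It balances about 8 mm from the head's axis.
- mallet_grip (a point): Point on the handle's centre line, 42 mm from the head's axis and 28 mm above its underside: where to grip it, across the handle's 16 mm (mallet's y).
- barrel: Graphite-black pencil barrel, 12 mm thick, 110 mm long, lying; origin below its middle. Leave alone.
- cone_tip: Rose-gold cone tip, 13 mm across, 22 mm high, standing. Leave alone.
- sleeve1: Frosted grip sleeve, 15 mm across, 34 mm high, standing. Leave alone.
- sleeve2: Second frosted grip sleeve, like the first. Leave alone.
- bowl: White melamine bowl, 130 mm across, 55 mm high. Leave alone.

How it is judged:
On the way, in this order (a step that is already met when the one before it is completed fails the run):
1. the plunger is knocked fully down while the mallet is in the hand (value of joint plunger above 0.011 m and contact force between the fingers and mallet above 2 N), for 0.1 s.
2. the mallet is stood back on the table on its head and let go (height (world z) of mallet between -0.006 and 0.006 m and angle between mallet's own z axis and vertical below 0.12 rad and contact force between the fingers and mallet below 0.1 N), for 0.2 s.
3. the cap is unscrewed, lifted clear and held (z of cap in the frame of pot above 0.08 m and contact force between the fingers and cap above 2 N and contact force between cap and pot below 0.1 N and angle between cap's own z axis and vertical below 0.2 rad), for 0.2 s.
At the end, for the whole second after the job is handed in: The cap is held in the fingers (over 2 N), still, within 0.2 rad of level, its rim 50 to 190 mm above its seat and touching nothing of the pot; the plunger is more than 11 mm down; the mallet stands on its head on the table (within 6 mm of height, 0.12 rad of upright), let go (all of step 2 and all of step 3 and value of joint plunger above 0.011 m and linear speed of cap below 0.03 m/s and z of cap in the frame of pot below 0.22 m); the arm keeps its last pose, push and grip.
It fails at once if the fingers or arm press on the pot or its plunger (contact force between any of the fingers, the arm and pot above 2 N).
It fails at once if a pencil part or the bowl is disturbed by more than 25 mm (distance of any of barrel, cone_tip, sleeve1, sleeve2, bowl from where it was at the start of the episode above 0.025 m).
It also fails if it takes over 72 s, if anything falls off the work surface, if the arm or the gripper's body presses on something with over 40 N, if the wrist force passes 120 N, or if a joint passes its speed limit or range.

## Working session

There is one attempt and no reset: what is moved stays moved. The work goes in short steps, Python scripts to look and compute and a tool call to move; the robot and the scene stay as the last step left them, time stands still between calls to the robot, and variables do not carry over. Pictures are saved under pics/ and viewed, at most 10 in all, crops included, and the job is handed in when it is done.

Besides the shell and the picture viewer there is one more tool, called after "Emit:" as name(argument=value, ...), one argument or row to a line, values as JSON. move_arm: Moves the arm, as the interface text tells. Its arguments: {"type":"object","properties":{"rows":{"type":"array","items":{"type":"array","items":{"type":"array","items":{"type":"number"}}}},"force":{"type":"number"}},"required":["rows"]}

```bash
mkdir -p pics; cat > h.py <<'E'
import numpy as np, cv2
from rig import monitor, cams, env
def ray(m,u,v):
    K=np.array([[m['fx'],0,m['cx']],[0,m['fy'],m['cy']],[0,0,1]])
    x,y=(u-m['cx'])/m['fx'],(v-m['cy'])/m['fy']
    a,b=x,y
    for _ in range(20):
        f=1+m['k1']*(a*a+b*b); a,b=x/f,y/f
    T=np.array(m['T']); return T[:3,3],T[:3,:3]@np.array([a,b,1.])
def onz(m,u,v,z):
    o,d=ray(m,u,v); return o+d*(z-o[2])/d[2]
def atd(m,u,v,dep):
    o,d=ray(m,u,v); return o+d*dep
def cloud(m,dep):
    h,w=dep.shape; u,v=np.meshgrid(np.arange(w,dtype=float),np.arange(h,dtype=float))
    x,y=(u-m['cx'])/m['fx'],(v-m['cy'])/m['fy']; a,b=x,y
    for _ in range(20):
        f=1+m['k1']*(a*a+b*b); a,b=x/f,y/f
    T=np.array(m['T']); return np.stack([a*dep,b*dep,dep],-1)@T[:3,:3].T+T[:3,3]
E
python3 - <<'E'
from h import *
s=monitor.get_state(); print({k:np.round(v,3) for k,v in s.items()})
ims=[]
for n in ['scene','top','wrist']:
    m=cams.camera_model(n); p,d=cams.snapshot(n)
    np.savez(f'{n}0.npz',p=p,d=d,**m); cv2.imwrite(f'pics/{n}0.png',p[:,:,::-1]); print(n,np.round(m['T'],3).tolist(),m['fx'],m['k1'],(d>0).mean())
E
```

```text
{'t': np.float64(0.0), 'joint_positions': array([ 1.369e+00,  3.860e-01,  7.000e-03, -1.000e-03, -1.194e+00,
       -2.590e-01]), 'dq': array([0.001, 0.001, 0.002, 0.   , 0.   , 0.001]), 'joint_efforts': array([-1.0000e-03, -3.9067e+01,  1.8741e+01,  4.2200e+00,  1.1000e-02,
       -0.0000e+00]), 'ee_pos': array([0.278, 0.559, 0.24 ]), 'orientation': array([ 0.001,  0.974, -0.228, -0.   ]), 'force': array([-0.959, -0.69 , -0.015]), 'torque': array([-0.006,  0.061, -0.064]), 'grip_force': np.float64(0.0), 'opening': np.float64(0.087)}
scene [[0.117, 0.786, -0.607, 1.136], [0.993, -0.094, 0.071, -0.015], [-0.001, -0.611, -0.792, 0.728], [0.0, 0.0, 0.0, 1.0]] 349.37460310233695 -0.039162493155841756 0.9960886637369791
top [[0.004, -0.983, 0.183, 0.456], [-1.0, 0.0, 0.02, 0.04], [-0.02, -0.183, -0.983, 0.92], [0.0, 0.0, 0.0, 1.0]] 379.8937370055389 -0.0839080941419066 0.9959615071614584
wrist [[-0.446, -0.862, -0.24, 0.344], [-0.895, 0.43, 0.118, 0.528], [0.001, 0.268, -0.964, 0.383], [0.0, 0.0, 0.0, 1.0]] 331.46606099907973 -0.08456104205794802 0.9960174560546875
```

View pics/top0.png

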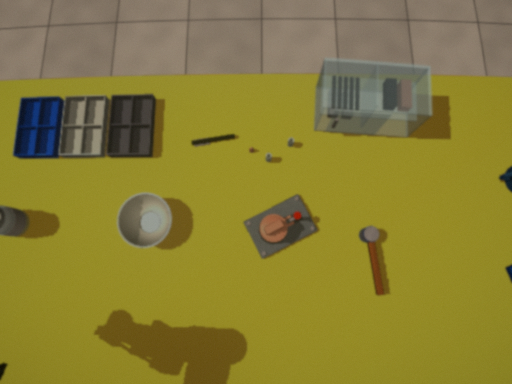

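View pics/scene0.png

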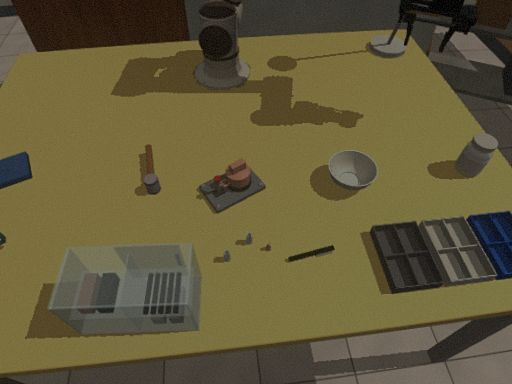

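The top view (image up is +x, left is +y) shows the pot with its cap at about (274,228) and the red plunger head at (298,216). The mallet head is at (371,234) with the handle running to (380,293). The pencil parts lie around (213,139) to (291,142), the bowl is at (146,220), and the scene view agrees. Next I'll measure from both views.

```bash
python3 - <<'E'
from h import *
for n in ['top','scene']:
    f=np.load(f'{n}0.npz'); m={k:f[k] for k in f.files}; P=cloud(m,f['d'].astype(float)); p=f['p'].astype(int)
    hsv=cv2.cvtColor(f['p'],cv2.COLOR_RGB2HSV).astype(int)
    X,Y,Z=P[...,0],P[...,1],P[...,2]
    yel=(hsv[...,0]>20)&(hsv[...,0]<35)&(hsv[...,1]>120)
    print(n,'table z',np.median(Z[yel]))
    box=lambda a,b,c,d:(X>a)&(X<b)&(Y>c)&(Y<d)
    if n=='top':
        c0=np.array([np.median(onz(m,371,234,.046)[:2][i]) for i in (0,1)]); print('approx mallet',c0,'plunger',onz(m,298,216,.072),'cap',onz(m,274,228,.06))
    mal=box(.25,.5,-.33,-.16)&(Z>.008)&~yel
    head=mal&(hsv[...,1]<110); han=mal&(hsv[...,1]>130)&((hsv[...,0]<18)|(hsv[...,0]>170))
    for nm,k in (('head',head&(Z>.03)),('handle',han&(Z>.02))):
        Q=P[k]; print(nm,len(Q), Q.mean(0).round(4), np.percentile(Q,[2,50,98],axis=0).round(4).tolist())
    Q=P[han&(Z>.02)][:,:2]; c=Q.mean(0); w,V=np.linalg.eigh(np.cov((Q-c).T)); print('handle axis deg',np.degrees(np.arctan2(V[1,1],V[0,1])))
    red=((hsv[...,0]<4)|(hsv[...,0]>176))&(hsv[...,1]>215)&box(.3,.6,-.2,.1)
    Q=P[red]; print('red',len(Q),Q.mean(0).round(4),np.percentile(Q,[5,50,95],axis=0).round(4).tolist())
    v,u=np.nonzero(red); print('px',u.mean(),v.mean(), onz(m,u.mean(),v.mean(),.071))
    cap=box(.32,.5,-.12,.06)&(Z>.05)&~red
    for lo,hi in ((.054,.066),(.078,.095)):
        k=cap&(Z>lo)&(Z<hi); Q=P[k]; c,sz,a=cv2.minAreaRect(Q[:,:2].astype(np.float32)); print('cap',lo,len(Q),np.median(Q[:,2]),'mean',Q.mean(0).round(4),'rect',np.round(c,4),np.round(sz,4),a)
    k=box(.3,.55,-.15,.1)&(Z>.006)&(Z<.022)&~yel; Q=P[k]; c,sz,a=cv2.minAreaRect(Q[:,:2].astype(np.float32)); print('plate',len(Q),np.round(c,4),np.round(sz,4),a)
for n,bx in (('top',(235,180,330,270)),('scene',(130,140,280,220))):
    im=cv2.imread(f'pics/{n}0.png')[bx[1]:bx[3],bx[0]:bx[2]]; cv2.imwrite(f'pics/{n}c.png',cv2.resize(im,None,fx=5,fy=5,interpolation=cv2.INTER_CUBIC))
E
```

```text
top table z -0.00017453126045613443
approx mallet [ 0.52188948 -0.21442014] plunger [ 0.56058879 -0.04413174  0.072     ] cap [0.5347054  0.00945929 0.06      ]<stdin>:14: RuntimeWarning: Mean of empty slice.
  ret = um.true_divide(
Traceback (most recent call last):
IndexError: index -1 is out of bounds for axis 0 with size 0
```

Boxes were wrong; recentre them on the coarse positions.

```bash
cat > m.py <<'E'
from h import *
def go(n,m,p_,d):
    P=cloud(m,d.astype(float)); hsv=cv2.cvtColor(p_,cv2.COLOR_RGB2HSV).astype(int)
    X,Y,Z=P[...,0],P[...,1],P[...,2]
    yel=(hsv[...,0]>20)&(hsv[...,0]<35)&(hsv[...,1]>120)
    print('==',n,'table z',np.median(Z[yel]))
    box=lambda a,b,c,d:(X>a)&(X<b)&(Y>c)&(Y<d)&(d_>0)
    d_=d
    mal=box(.34,.58,-.31,-.15)&(Z>.008)&~yel
    brown=(hsv[...,1]>130)&((hsv[...,0]<18)|(hsv[...,0]>170))
    head=mal&~brown&(Z>.040); han=mal&brown&(Z>.030)
    for nm,k in (('head',head),('handle',han)):
        Q=P[k]; 
        if len(Q)<5: print(nm,len(Q)); continue
        c,sz,a=cv2.minAreaRect(Q[:,:2].astype(np.float32)); (cc,r)=cv2.minEnclosingCircle(Q[:,:2].astype(np.float32))
        print(nm,len(Q),Q.mean(0).round(4),'zmed',np.median(Q[:,2]).round(4),'rect',np.round(c,4),np.round(sz,4),round(a,1),'circ',np.round(cc,4),round(r,4))
        if nm=='handle':
            w,V=np.linalg.eigh(np.cov((Q-Q.mean(0))[:,:2].T)); print('  axis deg',np.degrees(np.arctan2(V[1,1],V[0,1])))
    red=((hsv[...,0]<5)|(hsv[...,0]>175))&(hsv[...,1]>205)&box(.5,.63,-.1,.0)
    Q=P[red]
    if len(Q):
        v,u=np.nonzero(red); print('red',len(Q),Q.mean(0).round(4),'zmax',np.percentile(Q[:,2],90),'px',u.mean(),v.mean(),onz(m,u.mean(),v.mean(),.071))
    cap=box(.47,.62,-.06,.08)&~red
    for nm,lo,hi in (('skirt',.054,.066),('bar',.08,.096)):
        Q=P[cap&(Z>lo)&(Z<hi)]
        if len(Q)<5: continue
        c,sz,a=cv2.minAreaRect(Q[:,:2].astype(np.float32)); cc,r=cv2.minEnclosingCircle(Q[:,:2].astype(np.float32))
        print(nm,len(Q),'zmed',np.median(Q[:,2]).round(4),'mean',Q.mean(0).round(4),'rect',np.round(c,4),np.round(sz,4),round(a,1),'circ',np.round(cc,4),round(r,4))
    Q=P[box(.43,.66,-.12,.11)&(Z>.007)&(Z<.02)&~yel]
    if len(Q)>5:
        c,sz,a=cv2.minAreaRect(Q[:,:2].astype(np.float32)); print('plate',len(Q),np.round(c,4),np.round(sz,4),round(a,1))
E
python3 - <<'E'
from m import *
for n in ['top','scene']:
    f=np.load(f'{n}0.npz'); go(n,{k:f[k] for k in f.files},f['p'],f['d'])
a=cv2.imread('pics/top0.png')[180:300,235:395]; cv2.imwrite('pics/topc.png',cv2.resize(a,None,fx=5,fy=5,interpolation=cv2.INTER_CUBIC))
E
```

```text
== top table z -0.00017453126045613443
head 195 [ 0.5234 -0.2136  0.0454] zmed 0.0456 rect [ 0.5244 -0.2145] [0.0328 0.036 ] 1.6 circ [ 0.5226 -0.2144] 0.0186
handle 348 [ 0.4454 -0.2244  0.0354] zmed 0.0354 rect [ 0.4457 -0.2244] [0.1199 0.0162] 7.8 circ [ 0.4451 -0.2198] 0.0601
  axis deg -172.1385047134235
red 16 [ 0.5627 -0.0407  0.0699] zmax 0.07113894007917387 px 296.375 215.1875 [ 0.56255024 -0.04060934  0.071     ]
skirt 430 zmed 0.0617 mean [0.5347 0.0115 0.0617] rect [0.5418 0.007 ] [0.0627 0.0782] 55.1 circ [5.402e-01 4.000e-04] 0.0434
bar 158 zmed 0.0878 mean [0.535  0.012  0.0875] rect [0.5351 0.0117] [0.0175 0.0414] 26.4 circ [0.5354 0.0115] 0.0218
plate 1733 [ 0.5448 -0.0067] [0.0986 0.1481] 27.3
== scene table z 0.0013170933132243823
head 138 [ 0.5268 -0.2138  0.0468] zmed 0.0472 rect [ 0.5254 -0.2136] [0.0351 0.0335] 87.8 circ [ 0.5254 -0.2156] 0.0197
handle 158 [ 0.4439 -0.2255  0.0375] zmed 0.0375 rect [ 0.4404 -0.2265] [0.1106 0.0154] 7.9 circ [ 0.4403 -0.226 ] 0.0555
  axis deg -172.1344084653675
red 7 [ 0.5644 -0.0425  0.072 ] zmax 0.07312003902787034 px 217.0 177.85714285714286 [ 0.56357019 -0.04255942  0.071     ]
skirt 227 zmed 0.0617 mean [0.5515 0.0073 0.0613] rect [ 0.5417 -0.0031] [0.0546 0.0875] 0.8 circ [ 0.5443 -0.005 ] 0.0477
bar 122 zmed 0.0886 mean [0.5394 0.0096 0.0877] rect [0.5368 0.0098] [0.0195 0.0422] 25.0 circ [0.5374 0.0103] 0.022
plate 1070 [ 0.546  -0.0077] [0.102  0.1511] 27.8
```

View pics/topc.png

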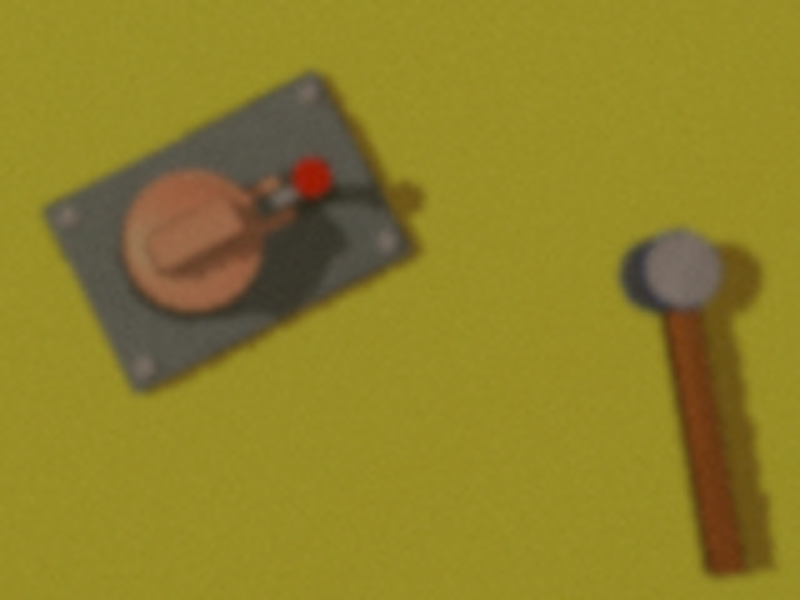

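The crop shows the cap axis at (195,240), the fork and plunger at (313,177) and the mallet head at (682,270) with its handle running down. In world coordinates:

- **Pot:** axis (0.536, 0.011), yaw about 27.6°.
- **Plunger:** (0.564, -0.042).
- **Mallet:** head (0.524, -0.214), yaw 7.9°.

I'm moving above the mallet grip point now.

Emit:
move_arm(
  rows=[
    [[87, 26, 30, 0, 0], [87, 26, 30, 0, 0], [87, 26, 30, 0, 0], [87, 26, 30, 0, 0], [87, 26, 30, 0, 0], [87, 26, 30, 0, 0], [87, 26, 30, 0, 0], [87, 26, 30, 0, 0], [87, 26, 30, 0, 0], [87, 26, 30, 0, 0]],
  ],
)

```text
t: 1.4
ee_pos: [0.3773, 0.1741, 0.2415]
orientation: [-0.0, 0.974, -0.228, -0.0]
force: [0.2, -0.2, 0.7]
opening: 0.0872
grip_force: 0.0
```

Emit:
move_arm(
  rows=[
    [[87, 26, 30, 0, 0], [87, 26, 30, 0, 0], [87, 26, 30, 0, 0], [87, 26, 30, 0, 0], [87, 26, 30, 0, 0], [87, 26, 30, 0, 0], [87, 26, 30, 0, 0], [87, 26, 30, 0, 0], [87, 26, 30, 0, 0], [87, 0, 0, 0, 0]],
  ],
)

```text
t: 2.65
ee_pos: [0.467, -0.1723, 0.2408]
orientation: [0.0, 0.973, -0.23, -0.001]
force: [-0.3, 0.9, -0.0]
opening: 0.0868
grip_force: 0.0
```

Emit:
move_arm(
  rows=[
    [[87, 0, 0, 0, -10], [87, 0, 0, 0, -10], [87, 0, 0, 0, -10], [87, 0, 0, 0, -4.3], [87, 0, 0, 0, 0], [87, 0, 0, 0, 0], [87, 0, 0, 0, 0], [87, 0, 0, 0, 0], [87, 0, 0, 0, 0], [87, 0, 0, 0, 0]],
  ],
)

```text
t: 3.9
ee_pos: [0.4669, -0.1704, 0.2415]
orientation: [-0.0, 0.998, 0.069, -0.0]
force: [0.0, 0.7, -0.1]
opening: 0.0869
grip_force: 0.0
```

```bash
python3 - <<'E'
from m import *
s=monitor.get_state(); m=cams.camera_model('wrist'); p,d=cams.snapshot('wrist')
print({k:np.round(s[k],3) for k in ('t','ee_pos','orientation','joint_positions','force')})
cv2.imwrite('pics/w1.png',p[:,:,::-1]); go('wrist',m,p,d)
E
```

```text
{'t': np.float64(3.9), 'ee_pos': array([ 0.467, -0.17 ,  0.242]), 'orientation': array([-0.   ,  0.998,  0.069, -0.   ]), 'joint_positions': array([-0.023,  0.166, -0.298, -0.   , -1.107,  1.731]), 'force': array([ 0.025,  0.695, -0.084])}
== wrist table z -0.001119667167045646
head 39340 [ 0.4974 -0.1928  0.311 ] zmed 0.3203 rect [ 0.4918 -0.2046] [0.0765 0.0896] 37.2 circ [ 0.4962 -0.199 ] 0.0495
handle 2033 [ 0.4595 -0.2161  0.1055] zmed 0.0349 rect [ 0.456  -0.2175] [0.1352 0.0692] 35.1 circ [ 0.4436 -0.1991] 0.068
  axis deg -162.64386700405376
red 286 [ 0.5638 -0.0416  0.0694] zmax 0.07051162029236319 px 133.83566433566435 54.26223776223776 [ 0.56366636 -0.04217574  0.071     ]
skirt 2269 zmed 0.0605 mean [0.5369 0.0057 0.0607] rect [ 0.5374 -0.0034] [0.0635 0.0942] 1.6 circ [ 0.5444 -0.0042] 0.0497
bar 1006 zmed 0.0868 mean [0.5369 0.0107 0.0864] rect [0.5368 0.0117] [0.0187 0.0425] 26.4 circ [0.5361 0.0119] 0.022
plate 7601 [ 0.5459 -0.0057] [0.1003 0.15  ] 27.0
```

```bash
sed -i "s/mal=box(.34,.58,-.31,-.15)&(Z>.008)/mal=box(.34,.58,-.31,-.15)\&(Z>.008)\&(Z<.055)/" m.py; python3 - <<'E'
from m import *
m=cams.camera_model('wrist'); p,d=cams.snapshot('wrist'); go('wrist',m,p,d)
E
```

```text
== wrist table z -0.0011174143455085217
head 1038 [ 0.5238 -0.2132  0.0447] zmed 0.0448 rect [ 0.5236 -0.2135] [0.0351 0.0361] 8.1 circ [ 0.5237 -0.2136] 0.0185
handle 1510 [ 0.448  -0.2228  0.0343] zmed 0.0344 rect [ 0.4453 -0.2236] [0.1207 0.0161] 7.6 circ [ 0.4449 -0.2207] 0.0605
  axis deg -172.50084137032783
red 289 [ 0.5638 -0.0415  0.0694] zmax 0.07039785822288734 px 133.8235294117647 54.259515570934255 [ 0.56366635 -0.04216177  0.071     ]
skirt 2280 zmed 0.0605 mean [0.537  0.0056 0.0607] rect [ 0.5373 -0.0036] [0.0635 0.0942] 1.9 circ [ 0.5445 -0.004 ] 0.0496
bar 1011 zmed 0.0867 mean [0.5369 0.0107 0.0864] rect [0.5369 0.0123] [0.0185 0.0427] 27.4 circ [0.5368 0.0123] 0.0222
plate 7613 [ 0.5459 -0.0058] [0.1004 0.1504] 26.9
```

View pics/w1.png

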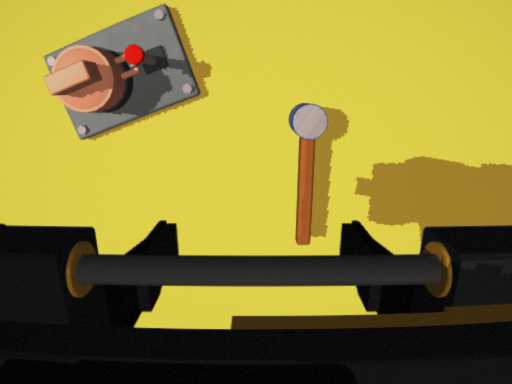

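The wrist view shows the mallet head at (309,121), the handle running to (303,243), and the pot upper left with the red head at (134,54). All three cameras agree within 2 mm, so I'm going down on the handle.

Emit:
move_arm(
  rows=[
    [[87, 1.7, 10, 10, 0], [87, 1.7, 10, 20, 0], [87, 1.7, 10, 30, 0], [87, 1.6, 10, 30, 0], [87, 1.6, 10, 30, 0], [60, 0, 0, 30, 0], [60, 0, 0, 30, 0], [60, 0, 0, 20, 0], [60, 0, 0, 10, 0], [60, 0, 0, 3, 0]],
  ],
)

```text
t: 5.25
ee_pos: [0.4818, -0.2191, 0.0279]
orientation: [-0.0, 0.998, 0.069, -0.001]
force: [0.5, -0.5, 0.7]
opening: 0.0605
grip_force: 0.0
```

Emit:
move_arm(
  force=40,
  rows=[
    [[60, 0, 0, 0, 0], [60, 0, 0, 0, 0], [0, 0, 0, 0, 0], [0, 0, 0, 0, 0], [0, 0, 0, 0, 0], [0, 0, 0, 0, 0], [0, 0, 0, 0, 0], [0, 0, 0, 0, 0], [0, 0, 0, 0, 0], [0, 0, 0, 0, 0]],
  ],
)

```text
t: 6.5
ee_pos: [0.4819, -0.2188, 0.0285]
orientation: [0.0, 0.998, 0.069, -0.0]
force: [-1.0, -0.4, -0.9]
opening: 0.0155
grip_force: 39.7
```

Emit:
move_arm(
  rows=[
    [[0, 0, 0, -10, 0], [0, 0, 0, -20, 0], [0, 0, 0, -30, 0], [0, 0, 0, -30, 0], [0, 0, 0, -20, 0], [0, 0, 0, 0, 0], [0, 6.6, -15, 0, 0], [0, 6.6, -15, 0, 0], [0, 6.6, -15, 0, 0], [0, 6.6, -15, 0, 0]],
  ],
)

```text
t: 7.75
ee_pos: [0.5001, -0.1543, 0.1381]
orientation: [-0.0, 0.998, 0.069, -0.0]
force: [0.0, 0.1, -3.8]
opening: 0.0156
grip_force: 39.7
```

Emit:
move_arm(
  rows=[
    [[0, 6.6, -15, 0, 0], [0, 6.6, -15, 0, 0], [0, 6.6, -15, 0, 0], [0, 6.6, -15, 0, 0], [0, 6.6, -15, 0, 0], [0, 6.3, -15, 0, 0], [0, 0, 0, 0, -7], [0, 0, 0, 0, -7], [0, 0, 0, 0, -5.5], [0, 0, 0, 0, 0]],
  ],
)

```text
t: 9.0
ee_pos: [0.5266, -0.0608, 0.1385]
orientation: [0.0, 0.972, 0.236, -0.0]
force: [0.8, 0.3, -3.4]
opening: 0.0156
grip_force: 39.7
```

```bash
python3 - <<'E'
from m import *
s=monitor.get_state(); print({k:np.round(s[k],4) for k in ('t','ee_pos','orientation','force','torque','joint_positions','grip_force')})
for n in ('wrist','scene','top'):
    m=cams.camera_model(n); p,d=cams.snapshot(n); P=cloud(m,d.astype(float)); hsv=cv2.cvtColor(p,cv2.COLOR_RGB2HSV).astype(int)
    X,Y,Z=P[...,0],P[...,1],P[...,2]; cv2.imwrite(f'pics/{n}2.png',p[:,:,::-1])
    k=(X>.525)&(X<.605)&(Y>-.085)&(Y<-.0)&(Z>.10)&(Z<.165)&(hsv[...,1]<110)
    Q=P[k&(abs(Z-.156)<.008)]
    if len(Q)>5: print(n,len(Q),np.median(Q,0),cv2.minEnclosingCircle(Q[:,:2].astype(np.float32)))
a=cv2.imread('pics/wrist2.png')
b=cv2.imread('pics/scene2.png')[120:220,150:290]
cv2.imwrite('pics/c2.png',np.hstack([a[:,:400],cv2.resize(b,(400,384))]))
E
```

```text
{'t': np.float64(9.0), 'ee_pos': array([ 0.5266, -0.0608,  0.1385]), 'orientation': array([ 0.    ,  0.9717,  0.2363, -0.    ]), 'force': array([ 0.8264,  0.3032, -3.3535]), 'torque': array([-0.1644,  0.041 , -0.0109]), 'joint_positions': array([ 1.9140e-01,  3.2630e-01, -3.6730e-01,  1.0000e-04, -8.7710e-01,
        1.8565e+00]), 'grip_force': np.float64(39.7)}
wrist 6397 [ 0.56443368 -0.04084447  0.15444486] ((0.5542485117912292, -0.048976488411426544), 0.030678126960992813)
scene 183 [ 0.56680303 -0.04439422  0.15651616] ((0.5564600825309753, -0.04878753796219826), 0.028328636661171913)
```

View pics/c2.png

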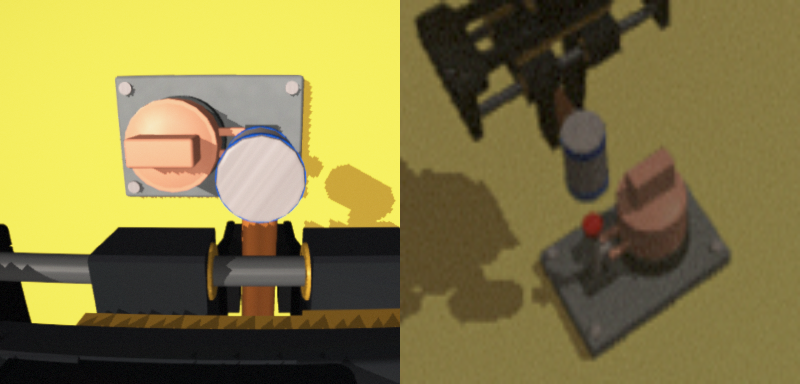

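The crop shows the mallet head right above the red plunger in both views, hanging level. I'm firming the grip and knocking.

Emit:
move_arm(
  force=60,
  rows=[
    [[0, 0, 0, 0, 0], [0, 0, 0, 0, 0], [0, 0, 0, 8, 0], [0, 0, 0, 8, 0], [0, 0, 0, 0, 0], [0, 0, 0, 24, 0], [0, 0, 0, 13, 0], [0, 0, 0, 0, 0], [0, 0, 0, 0, 0], [0, 0, 0, 0, 0]],
  ],
)

```text
t: 10.4
ee_pos: [0.5275, -0.0611, 0.0862]
orientation: [0.0, 0.972, 0.237, 0.001]
force: [1.6, -1.1, 0.5]
opening: 0.0154
grip_force: 59.9
```

```bash
python3 - <<'E'
from m import *
s=monitor.get_state(); print({k:np.round(s[k],4) for k in ('t','ee_pos','orientation','force','torque','grip_force')})
m=cams.camera_model('wrist'); p,d=cams.snapshot('wrist'); P=cloud(m,d.astype(float)); hsv=cv2.cvtColor(p,cv2.COLOR_RGB2HSV).astype(int)
X,Y,Z=P[...,0],P[...,1],P[...,2]
k=(np.hypot(X-.5645,Y+.0415)<.016)&(hsv[...,1]<110)&(Z>.08)&(Z<.13)
Q=P[k]; A=np.c_[Q[:,:2]-[.5645,-.0415],np.ones(len(Q))]; print(len(Q),np.linalg.lstsq(A,Q[:,2],rcond=None)[0])
n='scene'; m=cams.camera_model(n); p,d=cams.snapshot(n); P=cloud(m,d.astype(float)); hsv=cv2.cvtColor(p,cv2.COLOR_RGB2HSV).astype(int); X,Y,Z=P[...,0],P[...,1],P[...,2]
red=((hsv[...,0]<5)|(hsv[...,0]>175))&(hsv[...,1]>205)&(np.hypot(X-.5645,Y+.0415)<.03); print(red.sum(),np.percentile(Z[red],[10,50,95]) if red.sum() else '')
E
```

```text
{'t': np.float64(10.4), 'ee_pos': array([ 0.5275, -0.0611,  0.0862]), 'orientation': array([2.000e-04, 9.715e-01, 2.369e-01, 1.300e-03]), 'force': array([ 1.6101, -1.1463,  0.4848]), 'torque': array([-0.157 , -0.6453, -0.0053]), 'grip_force': np.float64(59.8602)}
5027 [0.00744386 0.00457774 0.1028012 ]
3 [0.20844489 0.21496053 0.24502236]
```

Head top is at about 0.104, so the underside is at about 0.058, and it's level. I'll press a little more to make sure the plunger is home, then lift.

Emit:
move_arm(
  rows=[
    [[0, 0, 0, 1, 0], [0, 0, 0, 1, 0], [0, 0, 0, 0, 0], [0, 0, 0, 0, 0], [0, 0, 0, -10, 0], [0, 0, 0, -20, 0], [0, 0, 0, -25, 0], [0, 0, 0, 0, 0], [0, 0, 0, 0, 0], [0, 0, 0, 0, 0]],
  ],
)

```text
t: 11.75
ee_pos: [0.5252, -0.0613, 0.137]
orientation: [-0.0, 0.972, 0.237, -0.002]
force: [0.6, 0.8, -3.3]
opening: 0.015
grip_force: 59.9
```

```bash
python3 - <<'E'
from m import *
s=monitor.get_state(); print({k:np.round(s[k],4) for k in ('t','ee_pos','orientation','force','torque','grip_force')})
m=cams.camera_model('wrist'); p,d=cams.snapshot('wrist'); P=cloud(m,d.astype(float)); hsv=cv2.cvtColor(p,cv2.COLOR_RGB2HSV).astype(int)
X,Y,Z=P[...,0],P[...,1],P[...,2]
k=(np.hypot(X-.5645,Y+.0415)<.016)&(hsv[...,1]<110)&(Z>.12)&(Z<.18)
Q=P[k]; A=np.c_[Q[:,:2]-[.5645,-.0415],np.ones(len(Q))]; print(len(Q),np.linalg.lstsq(A,Q[:,2],rcond=None)[0])
for n in ('scene','top'):
    m=cams.camera_model(n); p,d=cams.snapshot(n); P=cloud(m,d.astype(float)); hsv=cv2.cvtColor(p,cv2.COLOR_RGB2HSV).astype(int); X,Y,Z=P[...,0],P[...,1],P[...,2]
    red=((hsv[...,0]<5)|(hsv[...,0]>175))&(hsv[...,1]>195)&(np.hypot(X-.5645,Y+.0415)<.03)&(Z<.09); print(n,red.sum(),np.percentile(Z[red],[10,50,95]) if red.sum() else '')
E
```

```text
{'t': np.float64(11.75), 'ee_pos': array([ 0.5252, -0.0613,  0.137 ]), 'orientation': array([-3.000e-04,  9.716e-01,  2.366e-01, -1.800e-03]), 'force': array([ 0.5823,  0.8047, -3.3091]), 'torque': array([-0.1671,  0.0671, -0.0114]), 'grip_force': np.float64(59.8616)}
5163 [-0.08196272 -0.00706814  0.15268324]
scene 12 [0.05769525 0.05917223 0.06047017]
top 0
```

The plunger is home, with its head at about 0.058. The mallet head droops about 4.5° in the grip and will square up on the table. Now carrying it back to where it stood.

Emit:
move_arm(
  rows=[
    [[0, 0, 0, 0, 6.5], [0, 0, 0, 0, 7], [0, 0, 0, 0, 6], [0, -6.6, 15, 0, 0], [0, -6.6, 15, 0, 0], [0, -6.6, 15, 0, 0], [0, -6.6, 15, 0, 0], [0, -6.6, 15, 0, 0], [0, -6.6, 15, 0, 0], [0, -6.6, 15, 0, 0]],
  ],
)

```text
t: 13.15
ee_pos: [0.4948, -0.1727, 0.1386]
orientation: [0.0, 0.998, 0.069, 0.0]
force: [0.4, 0.3, -3.4]
opening: 0.0156
grip_force: 59.9
```

Emit:
move_arm(
  rows=[
    [[0, -6.6, 15, 0, 0], [0, -6.6, 15, 0, 0], [0, -6.3, 15, 0, 0], [0, 0, 0, 15, 0], [0, 0, 0, 25, 0], [0, 0, 0, 25, 0], [0, 0, 0, 20, 0], [0, 0, 0, 12, 0], [0, 0, 0, 0, 0], [0, 0, 0, 0, 0]],
  ],
)

```text
t: 14.4
ee_pos: [0.4827, -0.2189, 0.0421]
orientation: [0.0, 0.998, 0.069, 0.001]
force: [-1.1, -0.5, -3.3]
opening: 0.0156
grip_force: 59.9
```

```bash
python3 - <<'E'
from m import *
s=monitor.get_state(); print({k:np.round(s[k],4) for k in ('t','ee_pos','orientation','force','torque','grip_force')})
m=cams.camera_model('wrist'); p,d=cams.snapshot('wrist'); P=cloud(m,d.astype(float)); hsv=cv2.cvtColor(p,cv2.COLOR_RGB2HSV).astype(int)
X,Y,Z=P[...,0],P[...,1],P[...,2]
k=(np.hypot(X-.5237,Y+.2135)<.016)&(hsv[...,1]<110)&(Z>.03)&(Z<.09)
Q=P[k]; A=np.c_[Q[:,:2]-[.5237,-.2135],np.ones(len(Q))]; print(len(Q),np.linalg.lstsq(A,Q[:,2],rcond=None)[0])
E
```

```text
{'t': np.float64(14.4), 'ee_pos': array([ 0.4827, -0.2189,  0.0421]), 'orientation': array([2.000e-04, 9.976e-01, 6.910e-02, 7.000e-04]), 'force': array([-1.1314, -0.494 , -3.3076]), 'torque': array([-0.0703,  0.1226,  0.0448]), 'grip_force': np.float64(59.8617)}
4974 [0.00046679 0.00525747 0.05830375]
```

Level now, with the underside about 14 mm up. Lowering gently and releasing.

Emit:
move_arm(
  rows=[
    [[0, 0, 0, 5, 0], [0, 0, 0, 4, 0], [0, 0, 0, 2, 0], [0, 0, 0, 1, 0], [0, 0, 0, 1, 0], [0, 0, 0, 0.5, 0], [0, 0, 0, 0, 0], [0, 0, 0, 0, 0], [0, 0, 0, 0, 0], [0, 0, 0, 0, 0]],
  ],
)

```text
t: 15.7
ee_pos: [0.4819, -0.2188, 0.0284]
orientation: [0.0, 0.998, 0.069, -0.0]
force: [-2.6, 0.1, 4.0]
opening: 0.0156
grip_force: 59.9
```

Emit:
move_arm(
  force=5,
  rows=[
    [[0, 0, 0, 0, 0], [0, 0, 0, 0, 0], [17, 0, 0, 0, 0], [20, 0, 0, 0, 0], [24, 0, 0, 0, 0], [30, 0, 0, 0, 0], [36, 0, 0, 0, 0], [36, 0, 0, 0, 0], [36, 0, 0, 0, 0], [36, 0, 0, 0, 0]],
  ],
)

```text
t: 16.95
ee_pos: [0.482, -0.2188, 0.0281]
orientation: [0.0, 0.998, 0.069, 0.0]
force: [0.5, 0.2, -0.2]
opening: 0.0358
grip_force: 0.0
```

```bash
cat > mh.py <<'E'
from m import *
s=monitor.get_state(); print({k:np.round(s[k],4) for k in ('t','ee_pos','orientation','force','torque','grip_force','opening')})
m=cams.camera_model('wrist'); p,d=cams.snapshot('wrist'); P=cloud(m,d.astype(float)); hsv=cv2.cvtColor(p,cv2.COLOR_RGB2HSV).astype(int)
X,Y,Z=P[...,0],P[...,1],P[...,2]
k=(np.hypot(X-.5237,Y+.2135)<.016)&(hsv[...,1]<110)&(Z>.03)&(Z<.09)
Q=P[k]; A=np.c_[Q[:,:2]-[.5237,-.2135],np.ones(len(Q))]; print(len(Q),np.linalg.lstsq(A,Q[:,2],rcond=None)[0])
E
python3 mh.py
```

```text
{'t': np.float64(16.95), 'ee_pos': array([ 0.482 , -0.2188,  0.0281]), 'orientation': array([0.    , 0.9976, 0.0688, 0.    ]), 'force': array([ 0.4722,  0.2387, -0.1948]), 'torque': array([-0.0186,  0.0119, -0.0157]), 'grip_force': np.float64(0.0), 'opening': np.float64(0.0358)}
5051 [-0.0140861  -0.00721682  0.04493421]
```

The mallet is standing (slopes under 0.015 rad). Now rising and going above the cap.

Emit:
move_arm(
  rows=[
    [[60, 0, 0, 0, 0], [60, 0, 0, -10, 0], [60, 0, 0, -25, 0], [60, 0, 0, -30, 0], [60, 0, 0, -30, 0], [60, 0, 0, -30, 0], [60, 0, 0, -30, 0], [60, 0, 0, -25, 0], [60, 0, 0, 0, 0], [60, 0, 0, 0, 0]],
  ],
)

```text
t: 18.25
ee_pos: [0.4814, -0.2186, 0.2076]
orientation: [-0.0, 0.998, 0.069, -0.0]
force: [0.2, 0.3, -0.2]
opening: 0.06
grip_force: 0.0
```

Emit:
move_arm(
  rows=[
    [[60, 8.6, -22, 0, 0], [60, 8.6, -22, 0, 0], [60, 8.6, -22, 0, 0], [60, 8.6, -22, 0, 0], [60, 8.6, -22, 0, 0], [60, 8.6, -22, 0, 0], [60, 8.6, -22, 0, 0], [60, 8.6, -22, 0, 0], [60, 8.6, -22, 0, 0], [60, 8.6, -22, 0, 0]],
  ],
)

```text
t: 19.5
ee_pos: [0.5363, 0.0115, 0.2066]
orientation: [0.0, 0.998, 0.069, -0.001]
force: [0.6, -0.0, -0.5]
opening: 0.0603
grip_force: 0.0
```

Emit:
move_arm(
  rows=[
    [[60, 0, 0, 0, 10], [60, 0, 0, 0, 10], [60, 0, 0, 0, 10], [60, 0, 0, 0, 10], [60, 0, 0, 0, 10], [60, 0, 0, 0, 10], [60, 0, 0, 0, 10], [60, 0, 0, 0, 0.8], [60, 0, 0, 0, 0], [60, 0, 0, 0, 0]],
  ],
)

```text
t: 20.75
ee_pos: [0.5368, 0.0109, 0.2078]
orientation: [0.0, 0.853, -0.521, -0.0]
force: [0.2, -0.2, 0.3]
opening: 0.0599
grip_force: 0.0
```

```bash
python3 - <<'E'
from m import *
s=monitor.get_state(); print({k:np.round(s[k],4) for k in ('t','ee_pos','orientation','force','joint_positions')})
for n in ('wrist','top','scene'):
    m=cams.camera_model(n); p,d=cams.snapshot(n); go(n,m,p,d); cv2.imwrite(f'pics/{n}3.png',p[:,:,::-1])
a=cv2.imread('pics/wrist3.png'); b=cv2.imread('pics/scene3.png')[120:220,120:250]
cv2.imwrite('pics/c3.png',cv2.resize(np.hstack([a,cv2.resize(b,(500,384))]),(800,304)))
E
```

```text
{'t': np.float64(20.75), 'ee_pos': array([0.5368, 0.0109, 0.2078]), 'orientation': array([ 2.000e-04,  8.534e-01, -5.212e-01, -2.000e-04]), 'force': array([ 0.1663, -0.2364,  0.3066]), 'joint_positions': array([ 0.3225,  0.264 , -0.2591, -0.    , -1.0483,  0.1518])}
== wrist table z -0.0010895507358067436
head 0
handle 874 [ 0.4195 -0.2227  0.034 ] zmed 0.0343 rect [ 0.4238 -0.2243] [0.0686 0.0162] 8.0 circ [ 0.4228 -0.2171] 0.0344
  axis deg -168.25752668239974
red 340 [ 0.5618 -0.0385  0.0742] zmax 0.058208088379357835 px 262.04117647058825 131.7235294117647 [ 0.55566139 -0.02927855  0.071     ]
skirt 2594 zmed 0.0605 mean [0.539  0.0084 0.0608] rect [ 0.538  -0.0027] [0.0632 0.0941] 4.2 circ [ 0.5458 -0.0034] 0.05
bar 1090 zmed 0.0865 mean [0.5372 0.0116 0.0864] rect [0.5365 0.0127] [0.0177 0.0428] 26.7 circ [0.5367 0.0127] 0.0222
plate 8983 [ 0.5453 -0.0045] [0.0996 0.1489] 27.0
== top table z -0.00015605021861742063
head 190 [ 0.5232 -0.2121  0.0453] zmed 0.0454 rect [ 0.5231 -0.2124] [0.0344 0.0348] 24.8 circ [ 0.5223 -0.2125] 0.0188
handle 332 [ 0.4456 -0.2227  0.0354] zmed 0.
[... 312 characters left out ...]
17
head 139 [ 0.5271 -0.2124  0.0466] zmed 0.0471 rect [ 0.5242 -0.2124] [0.0339 0.0358] 52.9 circ [ 0.5249 -0.2125] 0.019
handle 140 [ 0.4441 -0.2244  0.0376] zmed 0.0376 rect [ 0.4428 -0.2244] [0.1097 0.0152] 7.7 circ [ 0.4425 -0.2218] 0.0551
  axis deg -171.45538454517956
red 18 [ 0.5631 -0.0151  0.3595] zmax 0.44050116778696036 px 218.44444444444446 70.72222222222223 [ 0.09556998 -0.01412693  0.071     ]
skirt 257 zmed 0.0615 mean [0.5528 0.0021 0.0611] rect [ 0.5428 -0.006 ] [0.0543 0.0949] 5.1 circ [ 0.5456 -0.0064] 0.05
bar 122 zmed 0.0885 mean [0.5392 0.0098 0.0874] rect [0.5367 0.0099] [0.0197 0.0413] 27.9 circ [0.5371 0.0103] 0.0224
plate 1077 [ 0.5462 -0.0077] [0.1013 0.1503] 27.1
```

View pics/c3.png

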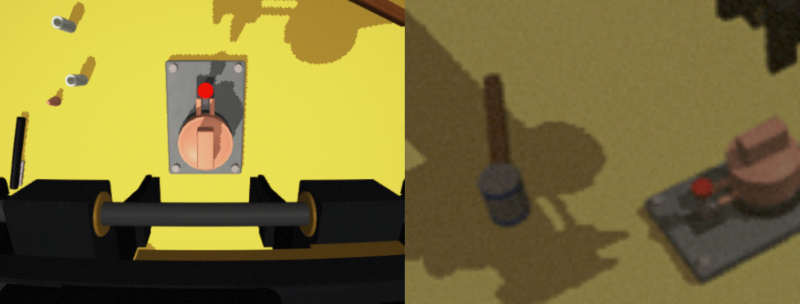

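The wrist crop shows the bar at (205,148) between the fingers, with the red head down at (205,90). The scene crop shows the mallet upright on its head. Before going on I'll check the plunger travel precisely, since the mallet step depends on it.

```bash
python3 - <<'E'
from m import *
m=cams.camera_model('wrist'); p,d=cams.snapshot('wrist'); P=cloud(m,d.astype(float)); X,Y,Z=P[...,0],P[...,1],P[...,2]
hsv=cv2.cvtColor(p,cv2.COLOR_RGB2HSV).astype(int)
red=((hsv[...,0]<5)|(hsv[...,0]>175))&(hsv[...,1]>205)&(np.hypot(X-.5637,Y+.0425)<.007)&(Z<.08)
c=np.array([.5367,.0118]); y=np.radians(27); ex=np.array([np.cos(y),np.sin(y)]); ey=np.array([-ex[1],ex[0]])
L=(P[...,:2]-c); lx,ly=L@ex,L@ey
print('red z',red.sum(),np.percentile(Z[red],[10,50,90]))
print('plate z',np.median(Z[(abs(lx)<45)&(abs(lx)>25)&(ly<-40)&(ly>-85) ]) if 0 else np.median(Z[(abs(lx)<.04)&(abs(lx)>.025)&(ly<-.05)&(ly>-.075)]),'skirt',np.median(Z[(abs(lx)<.025)&(abs(lx)>.014)&(abs(ly)<.015)]),'bar',np.median(Z[(abs(lx)<.006)&(abs(ly)<.017)]))
E
```

```text
red z 208 [0.05603796 0.05698724 0.05785282]
plate z 0.012928491118764873 skirt 0.06220025759016734 bar 0.08680550771021864
```

The red top is at 0.058, so the plunger is fully home. Gripping the bar with TCP at z 0.083, which keeps the fingertips 4 mm clear of the skirt.

Emit:
move_arm(
  force=20,
  rows=[
    [[60, 0, 0, 10, 0], [60, 0, 0, 20, 0], [60, 0, 0, 25, 0], [60, 0, 0, 25, 0], [60, 0, 0, 20, 0], [50, 0, 0, 12, 0], [40, 0, 0, 8, 0], [40, 0, 0, 5, 0], [40, 0, 0, 0, 0], [40, 0, 0, 0, 0]],
  ],
)

```text
t: 22.2
ee_pos: [0.5373, 0.011, 0.0836]
orientation: [-0.0, 0.853, -0.522, 0.0]
force: [-0.4, 0.2, 0.3]
opening: 0.0399
grip_force: 0.0
```

Emit:
move_arm(
  rows=[
    [[40, 0, 0, 0, 0], [10, 0, 0, 0, 0], [10, 0, 0, 0, 0], [10, 0, 0, 0, 0], [10, 0, 0, 0, 0], [10, 0, 0, 0, 0], [10, 0, 0, 0, 0], [10, 0, 0, 0, 0], [10, 0, 0, 0, 0], [10, 0, 0, 0, 0]],
  ],
)

```text
t: 23.45
ee_pos: [0.5368, 0.0109, 0.0831]
orientation: [0.0, 0.853, -0.522, -0.0]
force: [-0.2, -0.2, 1.5]
opening: 0.0178
grip_force: 20.0
```

```bash
cat > st.py <<'E'
from h import *
s=monitor.get_state(); q=s['orientation']; print('toolx deg',np.degrees(2*np.arctan2(q[2],q[1])),{k:np.round(s[k],4) for k in ('t','ee_pos','force','torque','grip_force','opening')},s['joint_positions'][5])
E
python3 st.py
```

```text
toolx deg -62.899798159717136 {'t': np.float64(23.45), 'ee_pos': array([0.5368, 0.0109, 0.0831]), 'force': array([-0.2028, -0.2301,  1.4808]), 'torque': array([-0.0195,  0.2686, -0.0508]), 'grip_force': np.float64(19.9999), 'opening': np.float64(0.0178)} 0.15047667192866188
```

Emit:
move_arm(
  rows=[
    [[10, 0, 0, 0, 3], [10, 0, 0, 0, 3], [10, 0, 0, 0, 3], [10, 0, 0, 0, 2], [10, 0, 0, 0, 2], [10, 0, 0, 0, 1], [10, 0, 0, 0, 0], [10, 0, 0, 0, 0], [10, 0, 0, 0, 0], [10, 0, 0, 0, 0]],
  ],
)

```text
t: 24.7
ee_pos: [0.5371, 0.011, 0.0831]
orientation: [-0.0, 0.783, -0.622, 0.0]
force: [-0.3, 1.5, 2.0]
opening: 0.0195
grip_force: 21.7
```

```bash
python3 st.py
```

```text
toolx deg -76.89465337888731 {'t': np.float64(24.7), 'ee_pos': array([0.5371, 0.011 , 0.0831]), 'force': array([-0.3251,  1.5005,  2.0069]), 'torque': array([ 0.4892, -0.0008,  0.6516]), 'grip_force': np.float64(21.7084), 'opening': np.float64(0.0195)} -0.09381540261076507
```

Turning tool-positive (clockwise from above) stops hard: the moment reaches 0.65 N m and the fingers are pried open. So I go back and turn the other way.

Emit:
move_arm(
  rows=[
    [[10, 0, 0, 0, -4], [10, 0, 0, 0, -5], [10, 0, 0, 0, -5], [10, 0, 0, 0, 0], [10, 0, 0, 0, -3], [10, 0, 0, 0, -3], [10, 0, 0, 0, -3], [10, 0, 0, 0, -3], [10, 0, 0, 0, -3], [10, 0, 0, 0, 0]],
  ],
)

```text
t: 25.95
ee_pos: [0.537, 0.0108, 0.0831]
orientation: [-0.0, 0.913, -0.407, 0.0]
force: [-0.3, -0.1, 0.2]
opening: 0.0177
grip_force: 19.8
```

```bash
python3 st.py
```

```text
toolx deg -48.06976652552925 {'t': np.float64(25.95), 'ee_pos': array([0.537 , 0.0108, 0.0831]), 'force': array([-0.3282, -0.0957,  0.1635]), 'torque': array([-0.0676, -0.0558,  0.0367]), 'grip_force': np.float64(19.8223), 'opening': np.float64(0.0177)} 0.4097595136233956
```

It turns freely this way (0.04 N m), which is counter-clockwise from above, so the thread is right-handed. Continuing to about 69°.

Emit:
move_arm(
  rows=[
    [[10, 0, 0, 0, -6], [10, 0, 0, 0, -6], [10, 0, 0, 0, -6], [10, 0, 0, 0, -6], [10, 0, 0, 0, -6], [10, 0, 0, 0, -6], [10, 0, 0, 0, -6], [10, 0, 0, 0, -6], [10, 0, 0, 0, -6], [10, 0, 0, 0, 0]],
  ],
)

```text
t: 27.2
ee_pos: [0.5369, 0.0109, 0.083]
orientation: [-0.0, 0.999, 0.052, 0.0]
force: [0.3, 0.3, 0.6]
opening: 0.0184
grip_force: 19.8
```

```bash
python3 st.py
```

```text
toolx deg 5.9233117248551705 {'t': np.float64(27.2), 'ee_pos': array([0.5369, 0.0109, 0.083 ]), 'force': array([0.339 , 0.3047, 0.5641]), 'torque': array([-0.0724, -0.0217, -0.0132]), 'grip_force': np.float64(19.8223), 'opening': np.float64(0.0184)} 1.3518567912923027
```

Emit:
move_arm(
  force=30,
  rows=[
    [[10, 0, 0, 0, 0], [10, 0, 0, 0, 0], [10, 0, 0, -1, 0], [10, 0, 0, -2, 0], [10, 0, 0, -2, 0], [10, 0, 0, 0, 0], [10, 0, 0, 0, 0], [10, 0, 0, 0, 0], [10, 0, 0, 0, 0], [10, 0, 0, 0, 0]],
  ],
)

```text
t: 28.45
ee_pos: [0.5369, 0.0109, 0.088]
orientation: [0.0, 0.999, 0.053, -0.0]
force: [-0.8, -0.3, -1.2]
opening: 0.0181
grip_force: 29.8
```

```bash
python3 st.py; python3 - <<'E'
from h import *
p,d=cams.snapshot('scene'); cv2.imwrite('pics/s4.png',cv2.resize(p[120:220,150:290,::-1],(700,500)))
E
```

```text
toolx deg 6.098683816571366 {'t': np.float64(28.45), 'ee_pos': array([0.5369, 0.0109, 0.088 ]), 'force': array([-0.798 , -0.2837, -1.2221]), 'torque': array([-0.0456,  0.0152, -0.0026]), 'grip_force': np.float64(29.7956), 'opening': np.float64(0.0181)} 1.3547325111760111
```

View pics/s4.png

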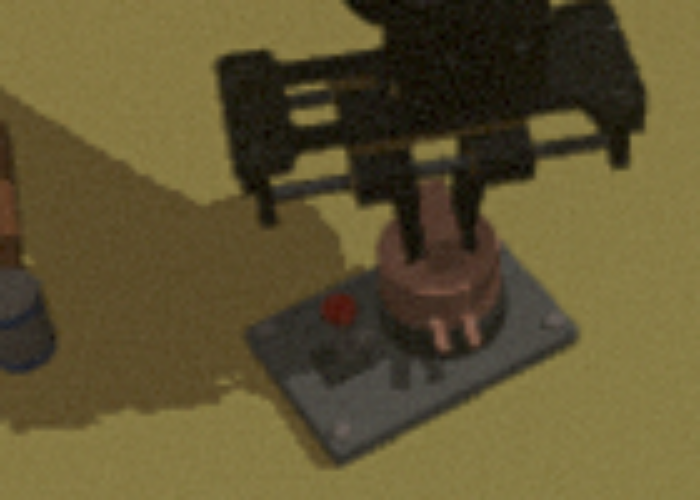

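The fork has swung round to (455,335), and the cap hangs free at its own weight (-1.2 N) 5 mm up. Lifting straight to about 100 mm.

Emit:
move_arm(
  rows=[
    [[10, 0, 0, -4, 0], [10, 0, 0, -6, 0], [10, 0, 0, -8, 0], [10, 0, 0, -10, 0], [10, 0, 0, -12, 0], [10, 0, 0, -15, 0], [10, 0, 0, -15, 0], [10, 0, 0, -13, 0], [10, 0, 0, -8, 0], [10, 0, 0, -4, 0]],
  ],
)

```text
t: 29.75
ee_pos: [0.537, 0.011, 0.1836]
orientation: [-0.0, 0.999, 0.053, 0.0]
force: [-0.6, -0.2, -1.2]
opening: 0.0178
grip_force: 29.8
```

Emit:
move_arm(
  rows=[
    [[10, 0, 0, 0, 0], [10, 0, 0, 0, 0], [10, 0, 0, 0, 0], [10, 0, 0, 0, 0], [10, 0, 0, 0, 0], [10, 0, 0, 0, 0], [10, 0, 0, 0, 0], [10, 0, 0, 0, 0], [10, 0, 0, 0, 0], [10, 0, 0, 0, 0]],
  ],
)

```text
t: 31.0
ee_pos: [0.537, 0.0109, 0.1831]
orientation: [0.0, 0.999, 0.053, 0.0]
force: [0.6, -0.5, -1.3]
opening: 0.0179
grip_force: 29.8
```

```bash
python3 st.py; python3 - <<'E'
from m import *
p,d=cams.snapshot('scene'); go('scene',cams.camera_model('scene'),p,d); cv2.imwrite('pics/s5.png',cv2.resize(p[80:230,110:310,::-1],(800,600)))
E
```

```text
toolx deg 6.099291589783669 {'t': np.float64(31.0), 'ee_pos': array([0.537 , 0.0109, 0.1831]), 'force': array([ 0.6445, -0.5364, -1.332 ]), 'torque': array([-0.0853,  0.0061,  0.0301]), 'grip_force': np.float64(29.7954), 'opening': np.float64(0.0179)} 1.3547405796269534
== scene table z 0.0013336851840561326
head 137 [ 0.5269 -0.2126  0.0466] zmed 0.0469 rect [ 0.525  -0.2134] [0.0341 0.0346] 12.7 circ [ 0.525  -0.2122] 0.0188
handle 139 [ 0.4443 -0.2243  0.0375] zmed 0.0375 rect [ 0.4414 -0.2244] [0.1135 0.0153] 7.7 circ [ 0.4415 -0.2249] 0.0571
  axis deg -172.4589790499676
red 5 [ 0.5587 -0.0186  0.3037] zmax 0.4195150034937851 px 219.0 90.4 [ 0.20443697 -0.01811     0.071     ]
skirt 103 zmed 0.056 mean [ 0.5472 -0.0096  0.0565] rect [ 0.547  -0.0154] [0.0286 0.0824] 22.0 circ [ 0.549  -0.0145] 0.0415
plate 1167 [ 0.5455 -0.0079] [0.1022 0.1507] 27.2
```

View pics/s5.png

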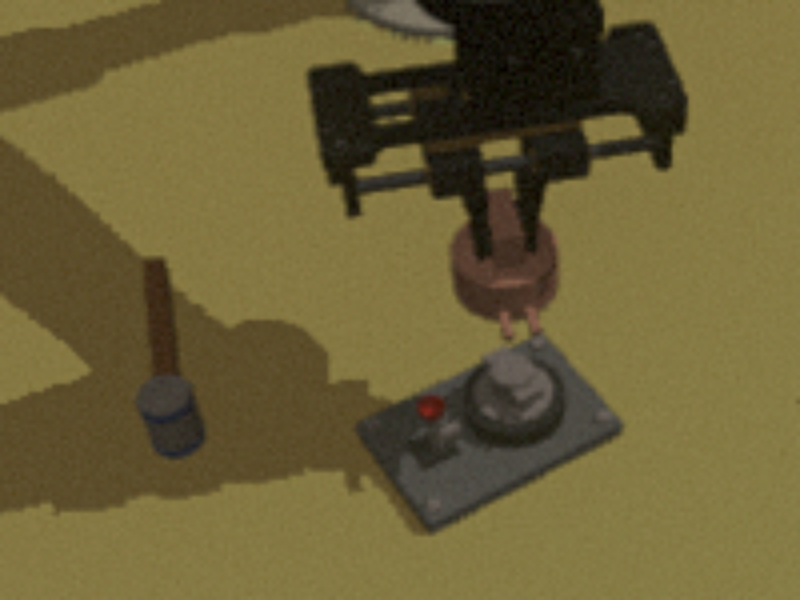

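The cap hangs level at (505,260) with the bare post below it at (515,380). The plunger is down at (430,405), and the mallet stands at (170,415). Handing in.

```bash
python3 -c "
from rig import env
print(env.hand_in())"
```

```text
the job is handed in; nothing more can be done
None
```

The job is handed in at about 31 s, but no verdict came back: the plunger is down, the mallet stands on its head, and the cap (right-handed thread) is held level about 10 cm above its seat.

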